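# Lock up two printing blocks with the quarter-turn cam

## Robot

A 7-joint arm with a two-finger parallel gripper is mounted at the origin on a cart in front of the work surface, level with it; the furniture and walls round the work are solid. World frame = base frame: x ahead of the robot, y to its left, z up, the work surface at z = 0. Lengths are in m, angles in rad, forces in N, time in s.
With the tool pointing down it reaches from about 0.425 to 0.925 m from the base axis. Payload 6.8 kg.
Tool frame: the origin (TCP) lies at the very end of the fingers, on their centre line; the grasp point (between the pads) lies 19 mm behind it; z points along the fingers, y is the line along which they close (so a half turn about z gives the same grasp; the last joint's range is limited). The gripper opens to 85 mm and grips with 20 to 120 N. Pads are 22 mm wide; open, the fingers measure 114 mm over their backs; the gripper's body (76 mm by 85 mm) begins 54 mm behind the grasp point. The pads swing forward as they close: fully open they stand 13 mm farther back than shut.
Start: joints at [-1.389, 0.477, 0.022, 1.555, -0.011, 1.109, -0.083], TCP at [0.193, 0.647, 0.209] pointing down, gripper open.
Joint ranges: [-2.96, 2.96], [-0.34, 2.1], [-1.41, 1.46], [0.24, 2.44], [-1.37, 4.51], [0.17, 1.92], [-2.96, 2.96]. Speed limits (rad/s): [2.39, 2.39, 3.14, 3.14, 3.14, 3.14, 3.14].

## Interface

Orientations are given as a unit quaternion [w, x, y, z].
In Python, from station import bot gives the robot as it stands.
- The arm moves only by the tool apply_moves, never from a script. Its argument "deltas" is a list of rows, each a list of 3 entries, a list of its own where there are three numbers: the closure, from 0 (fully open) to 1 (shut), then the shift along the tool's x, y, z in units of 0.2 m (1.0 is 0.2 m), then the turn about the tool's z in units of 2 pi rad (1.0 is 2 pi rad). A call has 1 to 12 rows; each row is the pose to reach, as a shift and turn from the pose commanded when the call began, along the tool's axes at that moment, turning the shorter way round; what a row does not reach only later rows make up. A row lasts 1/10 s, in which the tool goes at most 50 mm and 8.59 degrees, less where a joint would pass 70% of its speed; a pose out of reach is approached as far as the arm can. A call with a number of a shift or a turn outside -1 to 1 is refused whole. A call with a gripper value outside its range is refused whole. The fingers move at their own pace and stop on an object; "squeeze" is the grip in N (left out, the last holds). Time passes only in rows, so rows that repeat a pose let the fingers close. It gives the time, the measured TCP pose, the force, the opening and the grip force at its end, in the units of the state.
- bot.get_obs(): the state, without advancing time (a new reading comes with each control period).
- bot.read_camera(name): name is "scene" or "side" or "wrist"; returns a dict with "color" (384x512x3 uint8, red, green, blue), "intrinsics" (3x3 intrinsics, pixels), "k1" (the pictures are not rectified: a ray, as slopes to the right and down, at radius r is drawn at 1 + k1 r^2 times it, then the intrinsics apply), "pose" (4x4, takes a point from camera to world coordinates); the wrist camera has in their place "hand_eye" (4x4, takes a point from camera to tool coordinates, whose origin is the TCP and whose axes are the flange's). Camera axes: x right, y down, z forward; pixel columns grow to the right and rows downward; lengths in m; the calibration is good to about 2 mm. A picture is of the moment at which its call begins: read the wrist's pose just before it. There is no depth.
- bot.hand_in(): hands the job in; it is judged then, once.
Trained networks look in a picture, given as the dict that the camera call returned (one of the last four; its "shot" number tells which), for a name from the list of things; names that differ only in an ending like _2 or _b are one class to them, and where a whole thing is asked for, a point or a joint stands for the part that bears it (a point fixed in the world has none). Each returns a list of dicts, best first, with "confidence" (0 to 1); they miss things now and then, are a little off and sometimes report something else, mostly with a low value. They report only what shows in the picture. A call takes as long as a camera call. They do not tell look-alikes from the thing itself.
- bot.look_for(picture, target): "point" ([x, y, z] in m, in world coordinates, good to about 4 mm: the middle of the surface that is visible of it).
The state is a dict: "t": time; "q": joint angles; "joint_vel": joint speeds; "joint_torque": joint torques, N m; "eef_pos": TCP position; "tool_rot": TCP orientation; "contact_force": force on the tool from outside, world axes, zero at the start; "torque": the same for the moment, N m; "gripper_width": opening from 0.0 (shut) to 1.0 (fully open); "grasp_force": force on a finger pad.
Only numpy, scipy, OpenCV 4.12 (cv2) and the standard library are available. Lean on these libraries where they do the work, as an engineer would, in place of code of your own. Each camera call takes 0.05 s, during which the arm holds its last target. There are 200 camera calls.

## Task

Set the square grey printing block (the smallest of the three lying loose on the table), relief side up and square to the board, into the lock-up bed on the table, in the gap between the brown block lying there and the sliding jaw. Then turn the red cam handle clockwise through its quarter turn to its stop, so that the jaw draws the two blocks tight together, and let go. The other two loose blocks do not belong in the bed.

Things in the scene. Friction and masses are not known exactly. Their poses are not given: they have to be found in the camera images.
- grey_block: Block to be set in: square printing block of grey wood, 50 x 50 mm, 26 mm high plus pale brass relief (31 mm), 0.08 to 0.17 kg, loose on the table. Origin: centre of underside; x, y along its sides. Two oblong blocks near it (light 55 x 75, dark brown 50 x 70 mm) stay out. An open suitcase stands left of them (y > -0.02, x > 0.43 m; walls 0.08 m, its lid at x > 0.74 m 0.37 m high).
- brown_block: Dark brown printing block, 50 mm (x) by 55 mm (y), 24 mm high plus relief (29 mm), loose in the bed against the fence (dark wood, 84 mm wide, top 36 mm over the table). Origin: centre of its underside; its y runs along the bed's y. The gap for the grey block lies on its +y side, up to the jaw. Behind the bed a chest's half-open drawer and its knob reach to x = 0.58 m, 0.10 to 0.17 m high.
- clamp_bed: Lock-up bed: plywood board 110 (x) x 240 (y) x 18 mm, fixed; origin: centre of underside, z up. Blocks stand on its top; sides in x are open. Gap: x = 0, y = -40 (brown block) to +29 mm (rubber face of aluminium jaw, 80 mm wide, top 36 mm over table), at cam 0. The jaw moves to -y by 14.6 mm per rad of cam, meets the blocks at about 19 mm and presses by springs, about 9 N at the stop.
- cam (a joint): Cam angle, rad, clockwise from above: 0 open (handle along the bed's x), 1.57 stop, locked (along its y); starts at 0 to 0.15. Vertical axis at x = 0, y = +81 mm of the bed. Red bar handle centred on it: 72 mm long, 14 mm wide, 40 to 72 mm over the table; steel cam disc below, top at 33 mm. Turns with under 0.45 N m, stays where left.
Things that resemble listed ones, but are neither listed nor needed, are in the scene too. What is shaped like the grey_block but blue is not meant.

How it is judged:
By the outcome, as a careful person would: the job done as asked, in the order asked, and still so for the second after the job is handed in, with the robot touching nothing.
It also fails if it takes over 51 s, if anything falls off the work surface, if the arm or the gripper's body presses on something with over 40 N, if the wrist force passes 120 N, or if a joint passes its speed limit or range.

## Working session

There is one attempt and no reset: what is moved stays moved. The work goes in short steps, Python scripts to look and compute and a tool call to move; the robot and the scene stay as the last step left them, time stands still between calls to the robot, and variables do not carry over. Pictures are saved under pics/ and viewed, at most 10 in all, crops included, and the job is handed in when it is done.

Besides the shell and the picture viewer there is one more tool, called after "Call:" as name(argument=value, ...) on one line, values as JSON. apply_moves: Moves the arm, as the interface text tells. Its arguments: {"type":"object","properties":{"deltas":{"type":"array","items":{"type":"array"}},"squeeze":{"type":"number"}},"required":["deltas"]}

```bash
mkdir -p pics
cat > h.py <<'E'
import numpy as np, cv2
from station import bot
from scipy.spatial.transform import Rotation as R
def T(o):
    w,x,y,z=o["tool_rot"]; M=np.eye(4); M[:3,:3]=R.from_quat([x,y,z,w]).as_matrix(); M[:3,3]=o["eef_pos"]; return M
def cpose(p,o=None): return p["pose"] if "pose" in p else T(o)@np.array(p["hand_eye"])
def px2w(p,uv,z,o=None):
    K=np.array(p["intrinsics"]);P=np.array(cpose(p,o))
    uv=np.atleast_2d(uv).astype(float).reshape(-1,1,2)
    n=cv2.undistortPoints(uv,K,np.array([p["k1"],0,0,0.]))[:,0]
    d=np.c_[n,np.ones(len(n))]@P[:3,:3].T
    return P[:3,3]+d*((z-P[2,3])/d[:,2])[:,None]
def w2px(p,X,o=None):
    K=np.array(p["intrinsics"]);P=np.linalg.inv(cpose(p,o)); 
    return cv2.projectPoints(np.atleast_2d(X).astype(float),cv2.Rodrigues(P[:3,:3])[0],P[:3,3],K,np.array([p["k1"],0,0,0.]))[0][:,0]
def save(p,n): cv2.imwrite("pics/"+n,p["color"][:,:,::-1])
E
python3 - <<'E'
from h import *
o=bot.get_obs();print(o["t"],o["eef_pos"],o["tool_rot"],o["gripper_width"])
ims=[]
for n in("scene","side"):
    p=bot.read_camera(n);ims.append(p["color"]);print(n,np.round(p["pose"],2).tolist())
    for t in("grey_block","brown_block","clamp_bed","cam"):
        print(t,[(np.round(d["point"],3).tolist(),round(d["confidence"],2),np.round(w2px(p,d["point"])[0]).tolist()) for d in bot.look_for(p,t)])
    save(p,n+"0.png")
print(bot.get_obs()["t"])
E
```

```text
0.0 [0.1927202  0.64624367 0.20812799] [-7.30896353e-05  1.44395638e-01  9.89519611e-01 -9.13737701e-04] 1.0035164502099931
scene [[0.52, -0.34, 0.78, -0.11], [-0.85, -0.2, 0.48, -0.68], [-0.01, -0.92, -0.39, 0.37], [0.0, 0.0, 0.0, 1.0]]
grey_block [([0.618, -0.241, 0.019], 0.94, [259.0, 191.0]), ([0.421, -0.136, 0.02], 0.76, [164.0, 213.0])]
brown_block [([0.469, -0.409, 0.04], 0.56, [296.0, 226.0]), ([0.42, -0.136, 0.02], 0.51, [164.0, 213.0])]
clamp_bed [([0.459, -0.326, 0.017], 0.66, [253.0, 229.0])]
cam [([0.476, -0.261, 0.043], 0.82, [230.0, 206.0])]
side [[0.91, -0.18, 0.38, 0.24], [-0.42, -0.38, 0.82, -0.97], [-0.0, -0.91, -0.42, 0.41], [0.0, 0.0, 0.0, 1.0]]
grey_block [([0.624, -0.242, 0.025], 0.98, [268.0, 196.0]), ([0.436, -0.138, 0.021], 0.57, [183.0, 195.0])]
brown_block [([0.485, -0.414, 0.043], 0.86, [245.0, 235.0])]
clamp_bed [([0.475, -0.336, 0.016], 0.64, [226.0, 229.0])]
cam [([0.491, -0.265, 0.051], 0.93, [221.0, 200.0])]
0.5
```

View pics/scene0.png

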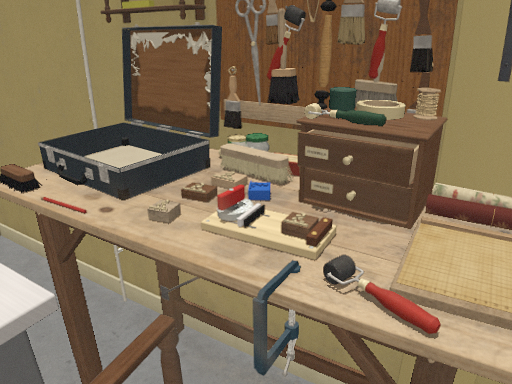

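View pics/side0.png

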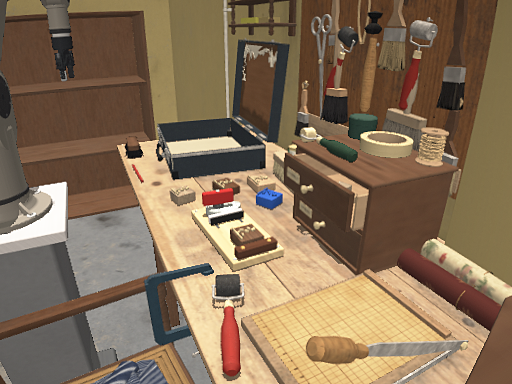

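The scene picture shows the grey candidate at (164,211), the dark oblong block at (199,191), the light oblong block at (229,179), the blue look-alike at (260,190) and the bed around (265,228). The grey one nearest the edge fits best, and I'll confirm that up close with the wrist camera. I'm moving around the suitcase first.

```bash
cat >> h.py <<'E'
def plan(pts,yaw=None,start=None):
    "tool deltas to world points, each its own call (start= the commanded pose)"
    M=T(bot.get_obs()); Rm=M[:3,:3]; c=M[:3,3] if start is None else np.array(start)
    for w in pts:
        d=Rm.T@(np.array(w)-c); print(np.round(w,3),"->",np.round(d/0.2,3).tolist(),"rows>=",int(np.ceil(np.linalg.norm(d)/.05))); c=np.array(w)
    print("tool x yaw deg",np.degrees(np.arctan2(Rm[1,0],Rm[0,0])))
E
python3 - <<'E'
from h import *
plan([(.34,.52,.25),(.43,.36,.27),(.46,.19,.27),(.47,.02,.28),(.45,-.14,.28)])
p=bot.read_camera("wrist");print(np.round(p["hand_eye"],3).tolist(),p["intrinsics"])
E
```

```text
[0.34 0.52 0.25] -> [-0.886, -0.398, -0.205] rows>= 4
[0.43 0.36 0.27] -> [-0.66, -0.638, -0.1] rows>= 4
[0.46 0.19 0.27] -> [-0.387, -0.772, 0.0] rows>= 4
[0.47 0.02 0.28] -> [-0.291, -0.8, -0.05] rows>= 4
[ 0.45 -0.14  0.28] -> [-0.133, -0.795, 0.0] rows>= 4
tool x yaw deg 163.39796508625307
[[-0.0, -0.962, -0.274, 0.07], [1.0, -0.0, 0.001, 0.0], [-0.001, -0.274, 0.962, -0.164], [0.0, 0.0, 0.0, 1.0]] [[311.37691693   0.         254.94984425]
 [  0.         311.37691693 187.62658169]
 [  0.           0.           1.        ]]
```

Call:
apply_moves(deltas=[[0,[-0.22,-0.1,-0.05],0],[0,[-0.44,-0.2,-0.1],0],[0,[-0.66,-0.3,-0.15],0],[0,[-0.886,-0.398,-0.2],0]])

```text
t: 0.95
eef_pos: [0.3409, 0.5188, 0.2496]
tool_rot: [0.0, 0.144, 0.99, 0.0]
contact_force: [1.6, -0.2, -0.5]
gripper_width: 1.001
grasp_force: 0.0
```

Call:
apply_moves(deltas=[[0,[-0.17,-0.16,-0.03],0],[0,[-0.33,-0.32,-0.06],0],[0,[-0.5,-0.48,-0.1],0],[0,[-0.66,-0.64,-0.1],0]])

```text
t: 1.35
eef_pos: [0.4311, 0.3583, 0.2704]
tool_rot: [0.001, 0.145, 0.989, 0.001]
contact_force: [1.4, -0.2, 0.2]
gripper_width: 0.997
grasp_force: 0.0
```

Call:
apply_moves(deltas=[[0,[-0.1,-0.2,0],0],[0,[-0.2,-0.4,0],0],[0,[-0.3,-0.6,0],0],[0,[-0.39,-0.77,0],0]])

```text
t: 1.75
eef_pos: [0.4606, 0.1873, 0.2694]
tool_rot: [0.0, 0.145, 0.989, 0.0]
contact_force: [0.1, 0.2, -0.4]
gripper_width: 0.998
grasp_force: 0.0
```

Call:
apply_moves(deltas=[[0,[-0.08,-0.2,0],0],[0,[-0.15,-0.4,0],0],[0,[-0.22,-0.6,-0.05],0],[0,[-0.29,-0.8,-0.05],0]])

```text
t: 2.15
eef_pos: [0.4707, 0.0183, 0.2803]
tool_rot: [0.001, 0.144, 0.99, 0.001]
contact_force: [0.6, 0.2, -0.2]
gripper_width: 0.998
grasp_force: 0.0
```

Call:
apply_moves(deltas=[[0,[-0.03,-0.2,0],0],[0,[-0.06,-0.4,0],0],[0,[-0.1,-0.6,0],0],[0,[-0.13,-0.8,0],0],[0,[-0.13,-0.8,0],0],[0,[-0.13,-0.8,0],0]])

```text
t: 2.75
eef_pos: [0.4493, -0.1414, 0.2792]
tool_rot: [0.0, 0.146, 0.989, 0.0]
contact_force: [-0.6, 0.8, 0.9]
gripper_width: 1.002
grasp_force: 0.0
```

Run:
```python
from h import *
o=bot.get_obs();p=bot.read_camera("wrist")
for t in("grey_block","brown_block","clamp_bed","cam"):
    print(t,[(np.round(d["point"],3).tolist(),round(d["confidence"],2),np.round(w2px(p,d["point"],o)[0]).tolist()) for d in bot.look_for(p,t)])
import pickle;pickle.dump((o,p),open("w1.pkl","wb"))
cv2.imwrite("pics/w1.png",cv2.resize(p["color"][:,:,::-1],(800,600),interpolation=cv2.INTER_CUBIC))
```

```text
grey_block [([0.623, -0.232, 0.027], 0.82, [230.0, 278.0]), ([0.437, -0.118, 0.026], 0.61, [269.0, 139.0])]
brown_block [([0.492, -0.395, 0.044], 0.58, [93.0, 235.0])]
clamp_bed [([0.477, -0.304, 0.019], 0.64, [152.0, 203.0]), ([0.489, -0.25, 0.03], 0.25, [188.0, 203.0])]
cam [([0.489, -0.25, 0.032], 0.81, [189.0, 203.0])]
```

View pics/w1.png

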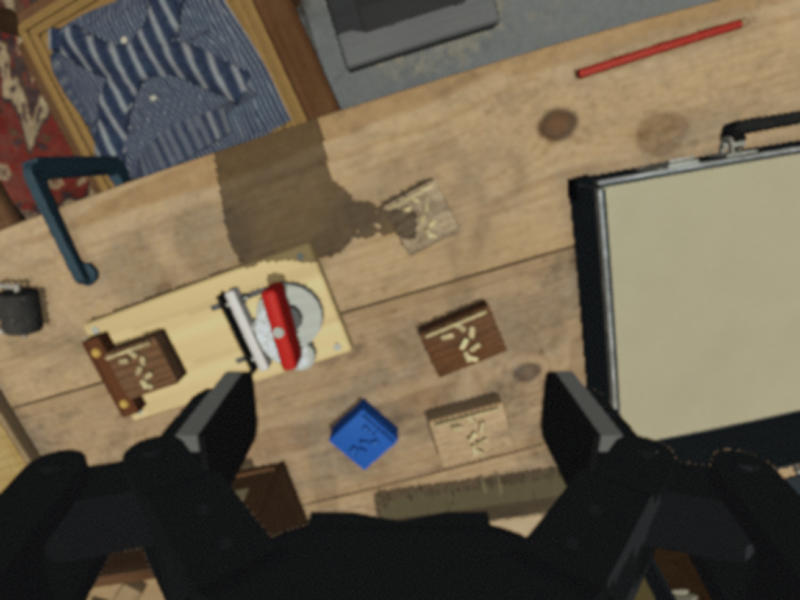

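The wrist picture (800-px scale) shows four loose blocks:
- a small square block at (422,215)
- the dark oblong at (462,338)
- the light oblong at (470,432)
- the blue look-alike at (363,434)

Next to them, the bed spans (85,330) to (350,345), with the red handle at (280,325). The square one at (422,215) fits the grey block, so I'll enlarge it.

Run:
```python
import cv2,pickle,numpy as np
o,p=pickle.load(open("w1.pkl","rb"));c=p["color"][:,:,::-1]
a=cv2.resize(c[105:175,235:305],(400,400),interpolation=cv2.INTER_CUBIC)
b=cv2.resize(c[150:275,45:235],(800,526),interpolation=cv2.INTER_CUBIC)
a2=cv2.resize(c[185:305,255:335],(400,600),interpolation=cv2.INTER_CUBIC)
im=np.zeros((600,800,3),np.uint8);im[:400,:400]=a;im[:600,400:]=a2
cv2.imwrite("pics/c1.png",im);cv2.imwrite("pics/c2.png",b)
```

```text
(no output)
```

View pics/c1.png

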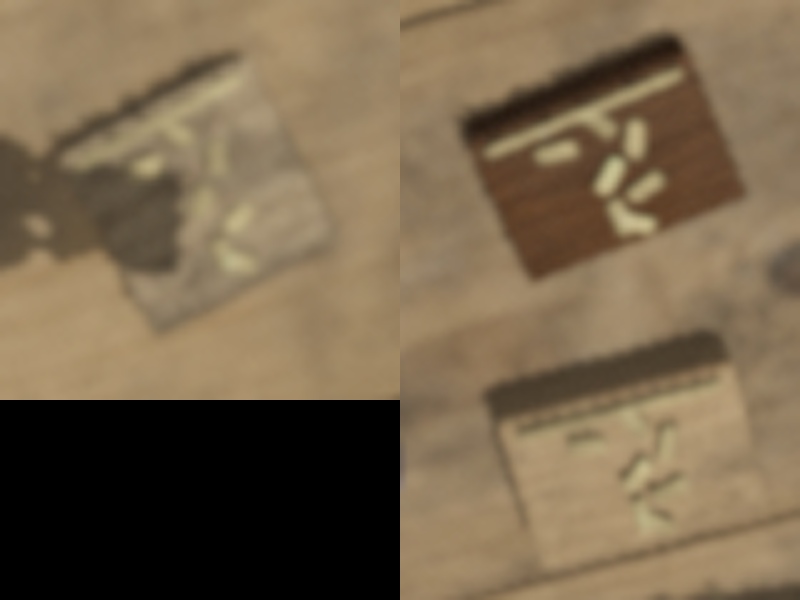

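View pics/c2.png

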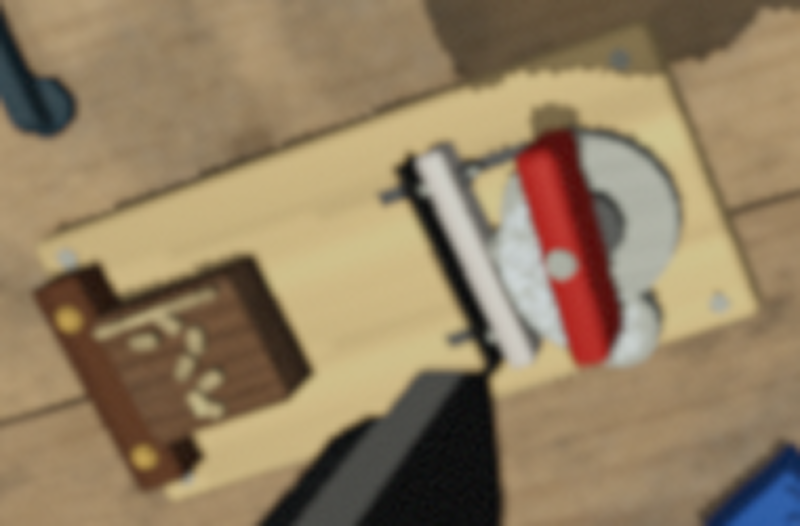

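The crop confirms it: the block at left is square, greyish and the smallest (corners at (60,160), (247,75), (330,245), (160,330)), while the other two are oblong, dark and light. The bed crop shows the board corners at (40,245), (645,30), (757,312) and (170,497), and the handle bolt at (561,264).

Run:
```python
from h import *
import pickle
o,p=pickle.load(open("w1.pkl","rb"))
f=lambda a,s,off:(np.array(a)+.5)/s-.5+off
print(np.round(px2w(p,f([(65,125),(280,45)],5,(255,185)),0,o),3))
plan([(.439,-.117,.15)])
```

```text
[[ 0.542 -0.149  0.   ]
 [ 0.536 -0.08   0.   ]]
[ 0.439 -0.117  0.15 ] -> [0.083, 0.093, 0.645] rows>= 3
tool x yaw deg 163.53289448925563
```

Call:
apply_moves(deltas=[[0,[0.08,0.09,0.2],0.023],[0,[0.08,0.09,0.4],0.046],[0,[0.08,0.09,0.645],0.069],[0,[0.08,0.09,0.645],0.092],[0,[0.08,0.09,0.645],0.115],[0,[0.08,0.09,0.645],0.138],[0,[0.08,0.09,0.645],0.161],[0,[0.08,0.09,0.645],0.174],[0,[0.08,0.09,0.645],0.174],[0,[0.08,0.09,0.645],0.174],[0,[0.08,0.09,0.645],0.174]])

```text
t: 4.1
eef_pos: [0.4394, -0.1186, 0.15]
tool_rot: [-0.0, 0.637, 0.771, 0.0]
contact_force: [-1.2, 0.5, 0.5]
gripper_width: 1.005
grasp_force: 0.0
```

Run:
```python
from h import *
import pickle
o=bot.get_obs();p=bot.read_camera("wrist");pickle.dump((o,p),open("w2.pkl","wb"))
print(o["q"],[np.round(d["point"],3).tolist() for d in bot.look_for(p,"grey_block")])
plan([])
c=p["color"][:,:,::-1]
u,v=w2px(p,[.439,-.117,.026],o)[0].astype(int);print(u,v)
x0,y0=max(0,u-90),max(0,v-70);print(x0,y0)
cv2.imwrite("pics/c3.png",cv2.resize(c[y0:y0+140,x0:x0+180],None,fx=4,fy=4,interpolation=cv2.INTER_CUBIC))
```

```text
[-0.45703772  0.2160672   0.6716911   2.15647097 -0.18309141  0.82334919
  0.51853859] [[0.441, -0.116, 0.026], [0.636, -0.2, 0.012]]
tool x yaw deg 100.82666449253814
255 174
165 104
```

View pics/c3.png

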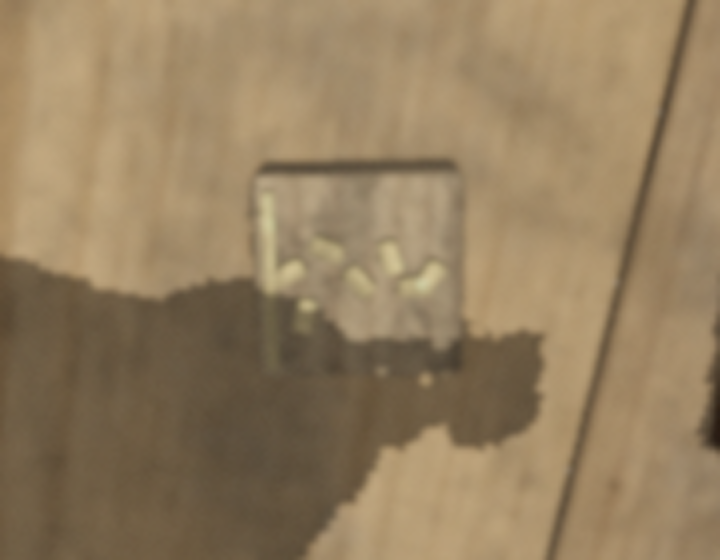

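The block sits square to the tool, spanning 257–461 across and 170–373 down in the crop.

Run:
```python
from h import *
import pickle
o,p=pickle.load(open("w2.pkl","rb"))
f=lambda a:(np.array(a)+.5)/4-.5+np.array([165,104])
q=px2w(p,f([(257,170),(461,170),(461,373),(257,373)]),.026,o)[:,:2]
print(np.round(q,4),q.mean(0),np.linalg.norm(q[0]-q[1]),np.linalg.norm(q[1]-q[2]))
c=q.mean(0);plan([(c[0],c[1],.006)])
```

```text
[[ 0.4098 -0.0955]
 [ 0.4563 -0.0866]
 [ 0.4666 -0.1349]
 [ 0.418  -0.1442]] [ 0.43767832 -0.11530205] 0.04729499210067545 0.049341183353005115
[ 0.438 -0.115  0.006] -> [0.019, -0.005, 0.72] rows>= 3
tool x yaw deg 100.82666449253814
```

Call:
apply_moves(deltas=[[0,[0.018,-0.004,0.15],0],[0,[0.018,-0.004,0.35],0],[0,[0.018,-0.004,0.55],0],[0,[0.018,-0.004,0.69],0],[0,[0.018,-0.004,0.74],0],[0,[0.018,-0.004,0.74],0],[0.5,[0.018,-0.004,0.74],0],[0.6,[0.018,-0.004,0.74],0],[0.7,[0.018,-0.004,0.74],0],[0.7,[0.018,-0.004,0.74],0],[0.7,[0.018,-0.004,0.74],0],[0.7,[0.018,-0.004,0.74],0]], squeeze=40)

```text
t: 5.4
eef_pos: [0.4387, -0.1156, 0.0033]
tool_rot: [0.001, 0.638, 0.77, 0.001]
contact_force: [-2.7, 0.7, 14.7]
gripper_width: 0.304
grasp_force: 7.0
```

Call:
apply_moves(deltas=[[0.8,[0,0,0],0],[0.8,[0,0,-0.1],0],[0.8,[0,0,-0.25],0],[0.8,[0,0,-0.45],0],[0.8,[0,0,-0.45],0],[0.8,[0,0,-0.45],0]])

```text
t: 6.0
eef_pos: [0.4386, -0.1152, 0.093]
tool_rot: [0.001, 0.637, 0.77, 0.001]
contact_force: [-0.2, 0.8, -0.1]
gripper_width: 0.201
grasp_force: 0.0
```

Run:
```python
from h import *
import pickle
o=bot.get_obs();p=bot.read_camera("wrist");pickle.dump((o,p),open("w3.pkl","wb"))
print(o["t"],o["eef_pos"],o["gripper_width"],o["grasp_force"])
save(p,"w3.png")
yb=np.radians(92.1);c=np.array([.4898,-.3339]);ey=np.array([np.cos(yb),np.sin(yb)])
plan([(*(c-.011*ey),.13)])
```

```text
6.0 [ 0.43862274 -0.11518526  0.09299124] 0.2009932556769347 0.0
[ 0.49  -0.345  0.13 ] -> [-1.178, 0.043, -0.19] rows>= 5
tool x yaw deg 100.78917527931269
```

View pics/w3.png

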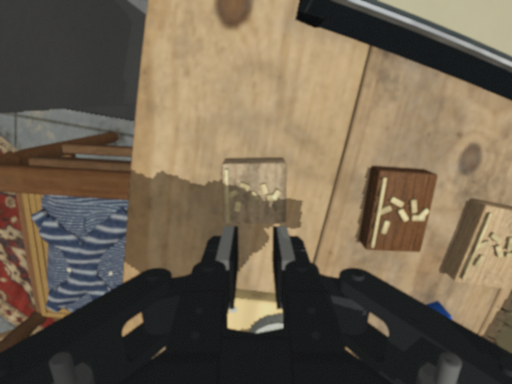

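The grasp missed: the fingers closed to 0.2, and the block still lies on the table at about (255,193). The fixed cameras had put the block about 20 mm farther toward -y than the wrist camera did, so I'll check the calibrations against each other.

Run:
```python
from h import *
import pickle
o,p=pickle.load(open("w3.pkl","rb"))
print("w3 block",px2w(p,[(223,164),(284,164),(285,224),(226,225)],.026,o).mean(0), "tool z axis",T(o)[:3,2])
o1,p1=pickle.load(open("w1.pkl","rb"));print("tool z w1",T(o1)[:3,2],o1["t"],o1["eef_pos"])
f=lambda a,s,off:(np.array(a)+.5)/s-.5+off
b=px2w(p1,f([(40,245),(645,30),(757,312),(170,497)],800/190,(45,150)),.018,o1)
s=bot.read_camera("side");
print([(np.round(d["point"],3).tolist(),round(d["confidence"],2)) for d in bot.look_for(s,"grey_block")])
print("bed px in side",np.round(w2px(s,b)).tolist(),"grey",w2px(s,[.4377,-.1153,.026]), "k1",s["k1"],p["k1"])
print("tcp in side",w2px(s,bot.get_obs()["eef_pos"]))
c=s["color"][:,:,::-1].copy()
im=cv2.resize(c[120:300,110:310],(660,594),interpolation=cv2.INTER_CUBIC)
for X in list(b)+[np.array([.4377,-.1153,.026]),bot.get_obs()["eef_pos"]]:
    u=(w2px(s,X)[0]-[110,120]+.5)*3.3-.5;cv2.drawMarker(im,tuple(int(i) for i in u),(255,0,255),0,12,1)
cv2.imwrite("pics/s2.png",im)
```

```text
w3 block [ 0.43827499 -0.11684557  0.026     ] tool z axis [ 2.76866548e-03  7.58413205e-04 -9.99995880e-01]
tool z w1 [ 4.99030843e-04  4.40501709e-04 -9.99999778e-01] 2.75 [ 0.44926441 -0.14140016  0.27921651]
[([0.623, -0.242, 0.02], 0.8), ([0.435, -0.138, 0.021], 0.64)]
bed px in side [[232.0, 261.0], [191.0, 209.0], [232.0, 200.0], [281.0, 247.0]] grey [[181.66203348 189.67677405]] k1 -0.0987974314220068 -0.07748803528639107
tcp in side [[179.25406478 166.06297764]]
```

View pics/s2.png

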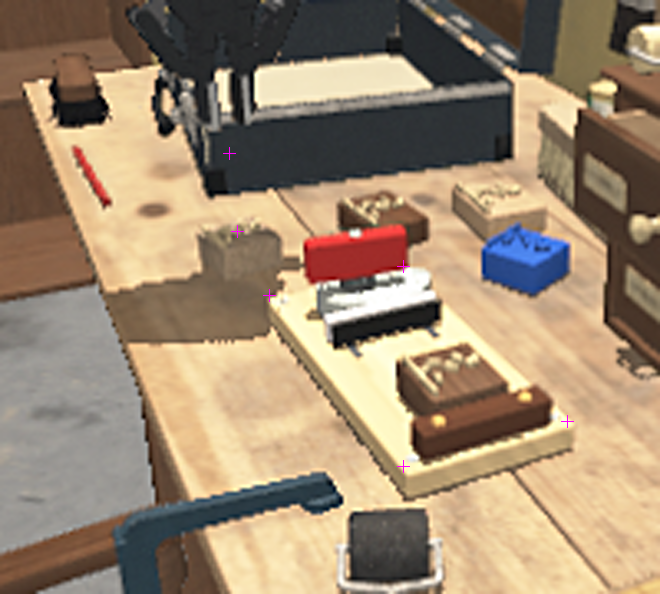

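The side picture shows the fingertips at (230,122), while the reported TCP projects to (230,153), so the tool seems to be about 20 mm higher than it reports. The 14.7 N contact at reported z = 0.003 would then be the top of the block. I'll check this with a PnP on the bed, whose size is known.

Run:
```python
from h import *
import pickle
f=lambda a,s,off:(np.array(a,float)+.5)/s-.5+off
L=np.array([(-.055,-.12,.018),(-.055,.12,.018),(.055,.12,.018),(.055,-.12,.018)])
def pnp(p,uv,o=None):
    K=np.array(p["intrinsics"]);D=np.array([p["k1"],0,0,0.])
    ok,r,t=cv2.solvePnP(L,uv.reshape(-1,1,2),K,D)
    e=cv2.projectPoints(L,r,t,K,D)[0][:,0]-uv
    M=np.eye(4);M[:3,:3]=cv2.Rodrigues(r)[0];M[:3,3]=t[:,0]
    B=np.array(cpose(p,o))@M
    print("bed origin",np.round(B[:3,3],4),"z axis",np.round(B[:3,2],3),"y deg",np.degrees(np.arctan2(B[1,1],B[0,1])),"rms",np.sqrt((e**2).mean()))
o1,p1=pickle.load(open("w1.pkl","rb"))
pnp(p1,f([(40,245),(645,30),(757,312),(170,497)],800/190,(45,150)),o1)
s=bot.read_camera("side")
pnp(s,f([(407,478),(270,300),(415,268),(572,433)],3.3,(110,120)))
print(s["intrinsics"][0][0], bot.get_obs()["q"])
```

```text
bed origin [ 0.4941 -0.3417 -0.0166] z axis [-0.008  0.035  0.999] y deg 91.66593114878475 rms 0.3986495511814037
bed origin [ 0.495  -0.3291 -0.0087] z axis [ 0.008 -0.015  1.   ] y deg 91.40601045098248 rms 0.6108893220391262
362.49657805478597 [-0.41356755  0.32921234  0.63727898  2.21044712 -0.30701077  0.68855162
  0.62582502]
```

```bash
cat > fit.py <<'E'
from h import *
import pickle
from scipy.optimize import least_squares
f=lambda a,s,off:(np.array(a,float)+.5)/s-.5+off
w={k:pickle.load(open(k+".pkl","rb")) for k in("w1","w2","w3")}
s=bot.read_camera("side"); o3=w["w3"][0]
def rect(x,y,a,hx,hy,z,ce=((-1,-1),(-1,1),(1,1),(1,-1))):
    c,n=np.cos(a),np.sin(a);return np.array([(x+c*i*hx-n*j*hy,y+n*i*hx+c*j*hy,z) for i,j in ce])
def pr(k,X,d): o,p=w[k];return w2px(p,X-d,o)
bw1=f([(40,245),(645,30),(757,312),(170,497)],800/190,(45,150))
bs=f([(407,478),(270,300),(415,268),(572,433)],3.3,(110,120))
g1=f([(60,162),(247,75),(330,245),(160,330)],400/70,(235,105))
g2=f([(257,170),(461,170),(461,373),(257,373)],4,(165,104))
def res(v):
    d=v[6:9]; B=rect(v[0],v[1],v[2],.055,.12,.018)
    G=rect(v[3],v[4],v[5],.025,.025,.026)
    r=[pr("w1",B,d)-bw1,(w2px(s,B)-bs)*.7,pr("w1",G,d)-g1,pr("w2",G[[1,2,3,0]],d)-g2]
    r.append((w2px(s,np.array(o3["eef_pos"])+d+[0,0,.003])-f([(231,122)],3.3,(110,120)))*.5)
    return np.concatenate([a.ravel() for a in r])
if __name__=="__main__":
    q=least_squares(res,[.49,-.335,.03,.438,-.117,.187,0,0,.015],loss="soft_l1")
    print(np.round(q.x,4),np.degrees(q.x[[2,5]]));print(np.round(q.fun.reshape(-1,2),1).tolist())
    J=np.linalg.inv(q.jac.T@q.jac);print(np.round(np.sqrt(np.diag(J)),4))
E
python3 fit.py
```

```text
[ 0.4903 -0.3419  0.031   0.4364 -0.1203  0.1884 -0.0022 -0.003   0.0102] [ 1.7770412  10.79248979]
[[-0.6, -1.0], [-0.1, -0.2], [-0.1, 1.2], [0.8, 0.1], [-0.0, 0.2], [-0.1, -0.2], [-0.9, 0.1], [1.4, -1.0], [-0.8, -1.4], [-0.6, -3.5], [1.0, -0.4], [-1.5, 1.2], [0.0, 0.3], [1.1, 0.4], [-0.1, -0.6], [1.0, -0.7], [-0.4, 2.1]]
[0.0019 0.0031 0.0069 0.0022 0.0033 0.0149 0.0022 0.0033 0.0023]
```

```bash
python3 -c "
from h import *
plan([(.4386,-.117,-.004)])"
```

```text
[ 0.439 -0.117 -0.004] -> [-0.009, 0.008, 0.476] rows>= 2
tool x yaw deg 100.74845185787821
```

Call:
apply_moves(deltas=[[0,[0.01,0,0],0],[0,[0.01,0,0],0],[0,[0.01,0,0],0],[0,[0.01,0,0.1],0],[0,[0.01,0,0.2],0],[0,[0.01,0,0.3],0],[0,[0.01,0,0.4],0],[0,[0.01,0,0.45],0],[0,[0.01,0,0.48],0],[0,[0.01,0,0.48],0]])

```text
t: 7.25
eef_pos: [0.4372, -0.1138, -0.0042]
tool_rot: [-0.0, 0.638, 0.77, -0.0]
contact_force: [-0.1, -0.5, -0.5]
gripper_width: 1.0
grasp_force: 0.0
```

Call:
apply_moves(deltas=[[0,[0,0,0.015],0],[0,[0,0,0.025],0],[0,[0,0,0.025],0]])

```text
t: 7.55
eef_pos: [0.4377, -0.1135, -0.0087]
tool_rot: [0.0, 0.638, 0.77, 0.0]
contact_force: [0.1, 0.1, 0.6]
gripper_width: 1.0
grasp_force: 0.0
```

Call:
apply_moves(deltas=[[0,[-0.016,0.004,0.012],0],[0,[-0.016,0.004,0.025],0],[0,[-0.016,0.004,0.025],0]])

```text
t: 7.85
eef_pos: [0.4387, -0.1167, -0.0142]
tool_rot: [-0.0, 0.638, 0.77, -0.0]
contact_force: [0.3, -0.4, -0.1]
gripper_width: 1.002
grasp_force: 0.0
```

Call:
apply_moves(deltas=[[0,[0,0,0.01],0],[0,[0,0,0.02],0],[0,[0,0,0.02],0]])

```text
t: 8.15
eef_pos: [0.4386, -0.1165, -0.0182]
tool_rot: [-0.0, 0.638, 0.77, -0.0]
contact_force: [-0.2, 0.4, 0.5]
gripper_width: 1.001
grasp_force: 0.0
```

Call:
apply_moves(deltas=[[0.2,[0,0,-0.01],0],[0.4,[0,0,-0.01],0],[0.5,[0,0,-0.01],0],[0.5,[0,0,-0.01],0],[0.5,[0,0,-0.01],0]], squeeze=40)

```text
t: 8.65
eef_pos: [0.439, -0.1166, -0.0156]
tool_rot: [0.0, 0.638, 0.77, 0.0]
contact_force: [-1.0, 0.9, 5.2]
gripper_width: 0.58
grasp_force: 41.4
```

Call:
apply_moves(deltas=[[0.55,[0,0,-0.05],0],[0.55,[0,0,-0.25],0],[0.55,[0,0,-0.5],0],[0.55,[-0.15,0.03,-0.55],0],[0.55,[-0.35,0.03,-0.55],0.01],[0.55,[-0.55,0.04,-0.55],0.025],[0.55,[-0.75,0.04,-0.55],0.025],[0.55,[-0.9,0.04,-0.55],0.025],[0.55,[-0.9,0.04,-0.55],0.025],[0.55,[-0.9,0.04,-0.55],0.025]])

```text
t: 9.65
eef_pos: [0.4797, -0.2922, 0.0942]
tool_rot: [-0.0, 0.697, 0.717, -0.0]
contact_force: [-0.1, 0.1, -0.5]
gripper_width: 0.576
grasp_force: 42.2
```

Run:
```python
from h import *
import pickle
o=bot.get_obs();p=bot.read_camera("wrist");pickle.dump((o,p),open("w4.pkl","wb"))
print(o["t"],o["eef_pos"],o["gripper_width"],o["grasp_force"])
a=np.radians(1.78);ey=np.array([-np.sin(a),np.cos(a)]);c=np.array([.4925,-.3389])
plan([(*(c-.013*ey),o["eef_pos"][2])])
for n in("brown_block","grey_block","cam","clamp_bed"):print(n,[(np.round(d["point"],3).tolist(),round(d["confidence"],2)) for d in bot.look_for(p,n)])
cv2.imwrite("pics/w4.png",cv2.resize(p["color"][:,:,::-1],(800,600),interpolation=cv2.INTER_CUBIC))
```

```text
9.65 [ 0.47967422 -0.29216715  0.09417678] 0.5761459017628002 42.18849241733551
[ 0.493 -0.352  0.094] -> [-0.306, 0.056, -0.001] rows>= 2
tool x yaw deg 91.76105073299902
brown_block [([0.49, -0.398, 0.041], 0.63)]
grey_block [([0.48, -0.286, 0.134], 0.83), ([0.624, -0.229, 0.025], 0.61)]
cam []
clamp_bed [([0.489, -0.251, 0.019], 0.77)]
```

View pics/w4.png

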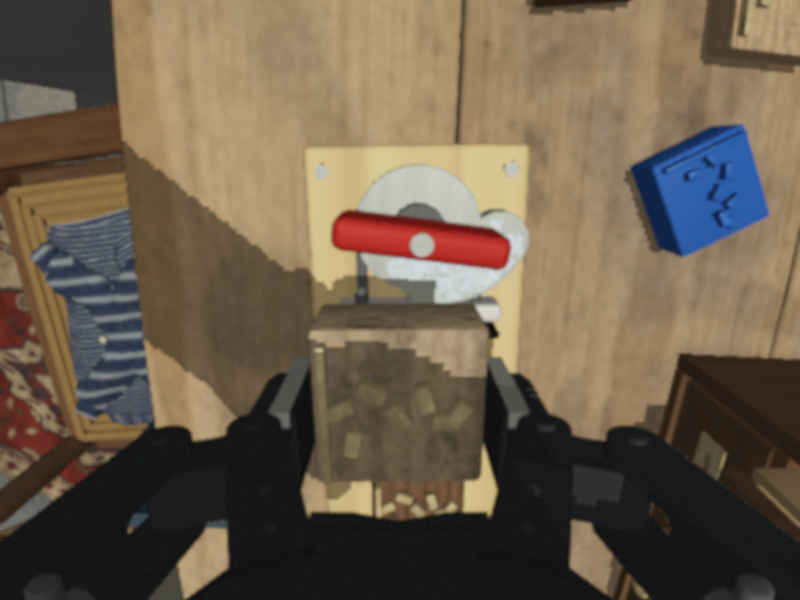

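The block is held square and upright at (400,400). The bed's +y end corners show at (306,150) and (528,147), the handle bolt at (422,245), and the handle ends at (335,232) and (508,250). I'll use these to locate the bed relative to the tool.

Run:
```python
from h import *
import pickle
o,p=pickle.load(open("w4.pkl","rb"))
f=lambda a:(np.array(a,float)+.5)/1.5625-.5
for dz in(.010,.014,.018):
    e=px2w(p,f([(306,150),(528,147)]),.018-dz,o);b=px2w(p,f([(422,245)]),.072-dz,o)[0]
    h=px2w(p,f([(335,232),(508,250)]),.070-dz,o)
    ex=e[1]-e[0];a=np.arctan2(ex[1],ex[0]);ey=np.array([-np.sin(a),np.cos(a)]);m=e.mean(0)[:2]
    bolt0=m-.039*ey
    print(dz,"w",round(np.linalg.norm(ex),4),"ang",round(np.degrees(a),2),"mid",np.round(m,4),"bolt from edge",np.round(bolt0,4),"bolt",np.round(b[:2],4),"handle len",round(np.linalg.norm(h[1]-h[0]),4),"hang",round(np.degrees(np.arctan2(*(h[1]-h[0])[1::-1])),1), "bedc",np.round(m-.12*ey,4),np.round(b[:2]-.081*ey,4))
```

```text
0.01 w 0.1105 ang 2.52 mid [ 0.486  -0.2181] bolt from edge [ 0.4877 -0.257 ] bolt [ 0.4875 -0.2571] handle len 0.0717 hang -4.3 bedc [ 0.4913 -0.3379] [ 0.4911 -0.3381]
0.014 w 0.1122 ang 2.52 mid [ 0.4862 -0.218 ] bolt from edge [ 0.4879 -0.257 ] bolt [ 0.4878 -0.2579] handle len 0.0732 hang -4.3 bedc [ 0.4914 -0.3379] [ 0.4913 -0.3388]
0.018 w 0.114 ang 2.52 mid [ 0.4863 -0.2179] bolt from edge [ 0.488  -0.2569] bolt [ 0.488  -0.2586] handle len 0.0746 hang -4.3 bedc [ 0.4916 -0.3378] [ 0.4915 -0.3395]
```

Call:
apply_moves(deltas=[[0.55,[-0.15,0.03,0],0],[0.55,[-0.286,0.051,0],-0.001],[0.55,[-0.286,0.051,0],-0.001],[0.55,[-0.286,0.051,0.12],-0.001],[0.55,[-0.286,0.051,0.24],-0.001],[0.55,[-0.286,0.051,0.34],-0.001],[0.55,[-0.286,0.051,0.4],-0.001],[0.55,[-0.286,0.051,0.4],-0.001],[0.55,[-0.286,0.051,0.4],-0.001]])

```text
t: 10.8
eef_pos: [0.4925, -0.3487, 0.0145]
tool_rot: [0.0, 0.694, 0.72, 0.0]
contact_force: [-0.1, -0.7, -1.0]
gripper_width: 0.576
grasp_force: 42.2
```

Run:
```python
from h import *
o=bot.get_obs();print(o["eef_pos"],o["contact_force"]);plan([(.4917,-.349,.003)])
```

```text
[ 0.49247398 -0.34866123  0.01453581] [-0.11043853 -0.7344029  -1.04533098]
[ 0.492 -0.349  0.003] -> [-0.002, -0.004, 0.058] rows>= 1
tool x yaw deg 92.13054679134353
```

Call:
apply_moves(deltas=[[0.55,[0,-0.003,0.025],0],[0.55,[0,-0.003,0.045],0],[0.55,[0,-0.003,0.057],0],[0.55,[0,-0.003,0.057],0]])

```text
t: 11.2
eef_pos: [0.4917, -0.3489, 0.0026]
tool_rot: [0.0, 0.694, 0.72, 0.0]
contact_force: [0.2, 0.5, -1.0]
gripper_width: 0.576
grasp_force: 42.3
```

Call:
apply_moves(deltas=[[0.55,[0,0,0.006],0],[0.55,[0,0,0.012],0],[0.55,[0,0,0.012],0]])

```text
t: 11.5
eef_pos: [0.4918, -0.3489, 0.0024]
tool_rot: [-0.0, 0.694, 0.72, 0.001]
contact_force: [-5.3, 5.3, 21.1]
gripper_width: 0.573
grasp_force: 44.8
```

Call:
apply_moves(deltas=[[0.55,[0,0,-0.006],0],[0.3,[0,0,-0.008],0],[0.2,[0,0,-0.01],0],[0.2,[0,0,-0.01],0],[0.2,[0,0,-0.05],0],[0.2,[0,0,-0.2],0],[0.2,[0,0,-0.4],0],[0.2,[0.2,0,-0.6],0],[0.2,[0.4,0,-0.7],0],[0.2,[0.4,0,-0.7],0],[0.2,[0.4,0,-0.7],0]])

```text
t: 12.6
eef_pos: [0.4895, -0.2677, 0.1411]
tool_rot: [0.001, 0.693, 0.721, 0.001]
contact_force: [0.6, -0.3, -0.2]
gripper_width: 0.798
grasp_force: 0.0
```

Run:
```python
from h import *
import pickle
o=bot.get_obs();p=bot.read_camera("wrist");pickle.dump((o,p),open("w5.pkl","wb"))
print(o["t"],o["eef_pos"],o["gripper_width"])
for n in("brown_block","grey_block","cam","clamp_bed"):print(n,[(np.round(d["point"],3).tolist(),round(d["confidence"],2),np.round(w2px(p,d["point"],o)[0]).tolist()) for d in bot.look_for(p,n)])
cv2.imwrite("pics/w5.png",cv2.resize(p["color"][:,:,::-1],(800,600),interpolation=cv2.INTER_CUBIC))
```

```text
12.6 [ 0.48951806 -0.26766068  0.14107521] 0.7981901687674666
brown_block [([0.493, -0.398, 0.043], 0.83, [254.0, 309.0])]
grey_block [([0.491, -0.343, 0.043], 0.7, [254.0, 260.0])]
cam [([0.493, -0.253, 0.03], 0.68, [260.0, 163.0]), ([0.487, -0.286, 0.019], 0.29, [252.0, 194.0])]
clamp_bed [([0.488, -0.286, 0.02], 0.63, [253.0, 195.0])]
```

View pics/w5.png

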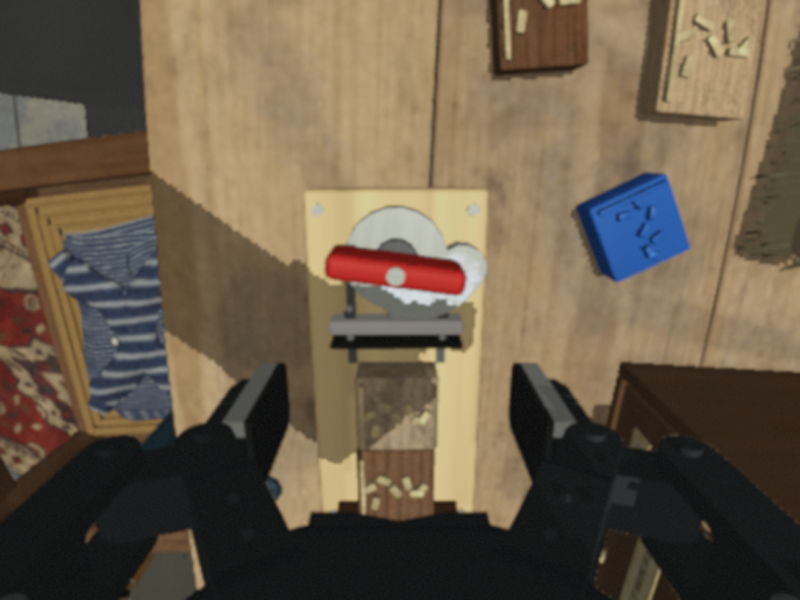

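The grey block stands square in the gap at (397,405), between the brown block at (397,480) and the jaw at (397,330). The handle is unmoved: bolt at (396,276), ends at (330,262) and (463,280).

Run:
```python
from h import *
import pickle
o,p=pickle.load(open("w5.pkl","rb"))
f=lambda a:(np.array(a,float)+.5)/1.5625-.5
b=px2w(p,f([(396,276)]),.062,o)[0];h=px2w(p,f([(329,262),(464,280)]),.06,o)
print(b,np.degrees(np.arctan2(*(h[1]-h[0])[1::-1])),np.linalg.norm(h[1]-h[0]))
plan([(b[0],b[1],.1)]);print(bot.get_obs()["q"])
```

```text
[ 0.48728857 -0.25747244  0.062     ] -5.545241421299655 0.07045746451601843
[ 0.487 -0.257  0.1  ] -> [0.064, 0.0, 0.198] rows>= 1
tool x yaw deg 91.97604750779277
[-0.15459533  0.4403058   0.71156276  1.94164967 -0.36442635  0.89161386
  0.77778801]
```

Call:
apply_moves(deltas=[[0.3,[0.02,0,0],-0.023],[0.3,[0.056,-0.004,0],-0.046],[0.3,[0.056,-0.004,0],-0.069],[0.3,[0.056,-0.004,0.05],-0.092],[0.3,[0.056,-0.004,0.1],-0.115],[0.4,[0.056,-0.004,0.15],-0.138],[0.4,[0.056,-0.004,0.198],-0.161],[0.4,[0.056,-0.004,0.198],-0.184],[0.4,[0.056,-0.004,0.198],-0.207],[0.4,[0.056,-0.004,0.198],-0.23],[0.4,[0.056,-0.004,0.198],-0.23],[0.4,[0.056,-0.004,0.198],-0.23]])

```text
t: 14.05
eef_pos: [0.4869, -0.2586, 0.1002]
tool_rot: [-0.0, 0.047, 0.999, 0.0]
contact_force: [-0.5, -0.3, 0.0]
gripper_width: 0.6
grasp_force: 0.0
```

Run:
```python
from h import *
import time
P=[]
for i in range(3):
    o=bot.get_obs();P.append(o["eef_pos"]);p=bot.read_camera("wrist")
print(np.round(P,4).tolist(),o["gripper_width"],o["q"][6],o["t"])
# red handle mask -> axis, centre on top plane
hsv=cv2.cvtColor(p["color"],cv2.COLOR_RGB2HSV)
m=(((hsv[...,0]<8)|(hsv[...,0]>172))&(hsv[...,1]>160)&(hsv[...,2]>90)).astype(np.uint8)
n,l,s,c=cv2.connectedComponentsWithStats(m)
for i in range(1,n):
    if s[i,4]>300:
        uv=np.argwhere(l==i)[:,::-1].astype(np.float32);r=cv2.minAreaRect(uv);print(s[i].tolist(),r)
        bx=px2w(p,cv2.boxPoints(r),.062,o);print(np.round(bx[:,:2],4).tolist(),np.round(bx.mean(0)[:2],4))
plan([(.4873,-.2575,.034)])
```

```text
[[0.4869, -0.2586, 0.1002], [0.487, -0.2584, 0.1003], [0.4872, -0.2582, 0.1004]] 0.5948164118470541 2.024166119444358 14.15
[249, 152, 20, 103, 1649] ((258.5, 203.0), (102.0, 19.0), 90.0)
[[0.4501, -0.2582], [0.4513, -0.2458], [0.5251, -0.2518], [0.5238, -0.2655]] [ 0.4876 -0.2553]
[ 0.487 -0.258  0.034] -> [-0.0, 0.003, 0.332] rows>= 2
tool x yaw deg 174.75775976729017
```

Call:
apply_moves(deltas=[[0.4,[0,0.008,0.1],0],[0.4,[0,0.008,0.2],0],[0.4,[0,0.008,0.29],0],[0.4,[0,0.008,0.33],0],[0.4,[0,0.008,0.33],0],[0.7,[0,0.008,0.33],0],[0.85,[0,0.008,0.33],0],[0.9,[0,0.008,0.33],0],[0.9,[0,0.008,0.33],0]], squeeze=40)

```text
t: 15.1
eef_pos: [0.4883, -0.2561, 0.0357]
tool_rot: [0.001, 0.045, 0.999, 0.0]
contact_force: [-1.8, 2.3, 5.8]
gripper_width: 0.149
grasp_force: 39.9
```

Call:
apply_moves(deltas=[[0.9,[0,0,-0.01],0.01],[0.9,[0,0,-0.01],0.03],[0.9,[0,0,-0.01],0.05],[0.9,[0,0,-0.01],0.07],[0.9,[0,0,-0.01],0.09],[0.9,[0,0,-0.01],0.11],[0.9,[0,0,-0.01],0.13],[0.9,[0,0,-0.01],0.15],[0.9,[0,0,-0.01],0.17],[0.9,[0,0,-0.01],0.19],[0.9,[0,0,-0.01],0.205],[0.9,[0,0,-0.01],0.205]])

```text
t: 16.3
eef_pos: [0.4877, -0.2567, 0.0358]
tool_rot: [0.001, 0.636, 0.772, -0.001]
contact_force: [2.6, -3.7, -15.1]
gripper_width: 0.149
grasp_force: 42.0
```

```bash
python3 -c "
from h import *
o=bot.get_obs();print(o['eef_pos'],o['contact_force'],o['torque'],o['gripper_width']);plan([])"
```

```text
[ 0.48766172 -0.25670485  0.03581835] [  2.55002531  -3.65547754 -15.14652953] [-0.86501765 -0.79634357 -0.05109482] 0.14850561695400544
tool x yaw deg 100.99824966445816
```

Call:
apply_moves(deltas=[[0.9,[0,0,0.008],0.01],[0.9,[0,0,0.008],0.02],[0.9,[0,0,0.008],0.027],[0.9,[0,0,0.008],0.027]])

```text
t: 16.7
eef_pos: [0.4876, -0.2567, 0.0357]
tool_rot: [0.0, 0.698, 0.716, -0.0]
contact_force: [-2.7, -0.3, 5.2]
gripper_width: 0.152
grasp_force: 45.2
```

```bash
python3 -c "
from h import *
o=bot.get_obs();print(o['eef_pos'],o['contact_force'],o['torque'],o['gripper_width']);plan([])"
```

```text
[ 0.48760078 -0.25668261  0.03570216] [-2.71032018 -0.29723004  5.22070756] [-0.22694262  0.5195326   0.66308135] 0.15235283694419302
tool x yaw deg 91.45249823113106
```

Call:
apply_moves(deltas=[[0.9,[0,0,0],0.006],[0.9,[0,0,0],0.012],[0.9,[0,0,0],0.012]])

```text
t: 17.0
eef_pos: [0.4876, -0.2567, 0.0357]
tool_rot: [0.0, 0.724, 0.69, -0.001]
contact_force: [-3.4, -1.6, 8.0]
gripper_width: 0.151
grasp_force: 69.3
```

```bash
python3 -c "
from h import *
o=bot.get_obs();print(o['eef_pos'],o['contact_force'],o['torque'],o['gripper_width']);plan([])"
```

```text
[ 0.48757417 -0.25670383  0.03572558] [-3.35957157 -1.63993324  7.98333318] [-0.23538678  0.78180922  1.87102976] 0.15134726263003556
tool x yaw deg 87.25480858712794
```

Call:
apply_moves(deltas=[[0.9,[0,0,0],-0.005],[0.9,[0,0,0],-0.007],[0.6,[0,0,0],-0.007],[0.5,[0,0,0],-0.007],[0.5,[0,0,0],-0.007],[0.5,[0,0,-0.1],-0.007],[0.5,[0,0,-0.3],-0.007],[0.5,[0.1,0,-0.5],-0.007],[0.2,[0.1,0,-0.7],-0.007],[0.2,[0.1,0,-0.7],-0.007],[0.2,[0.1,0,-0.7],-0.007]])

```text
t: 18.1
eef_pos: [0.4893, -0.2358, 0.1756]
tool_rot: [0.001, 0.71, 0.705, 0.001]
contact_force: [-0.3, 0.4, -0.6]
gripper_width: 0.8
grasp_force: 0.0
```

Run:
```python
from h import *
o=bot.get_obs();p=bot.read_camera("wrist");print(o["t"],o["eef_pos"],o["contact_force"])
for n in("brown_block","grey_block","cam"):print(n,[(np.round(d["point"],3).tolist(),round(d["confidence"],2),np.round(w2px(p,d["point"],o)[0]).tolist()) for d in bot.look_for(p,n)])
hsv=cv2.cvtColor(p["color"],cv2.COLOR_RGB2HSV)
m=(((hsv[...,0]<8)|(hsv[...,0]>172))&(hsv[...,1]>160)&(hsv[...,2]>90)).astype(np.uint8)
n,l,s,c=cv2.connectedComponentsWithStats(m)
for i in range(1,n):
    if s[i,4]>300:
        uv=np.argwhere(l==i)[:,::-1].astype(np.float32);bx=px2w(p,cv2.boxPoints(cv2.minAreaRect(uv)),.062,o)[:,:2];print(np.round(bx,4).tolist(),[np.degrees(np.arctan2(*(bx[j]-bx[j-1])[::-1])) for j in(1,2)])
# brightness profile up the bed's centre strip, to see gaps between jaw, grey, brown
a=np.radians(2.1);ey=np.array([-np.sin(a),np.cos(a)]);c=np.array([.4913,-.338])
ys=np.arange(-.06,.045,.0025)
X=np.array([[(*(c+y*ey+np.array([dx,0])),.033) for dx in(-.018,.018)] for y in ys]).reshape(-1,3)
uv=np.round(w2px(p,X,o)).astype(int).clip(0,[511,383]);col=p["color"][uv[:,1],uv[:,0]].reshape(-1,2,3)
for y,k in zip(ys,col):print(round(y*1000,1),k.tolist(),end="; ")
```

```text
18.1 [ 0.489253   -0.23583275  0.1756222 ] [-0.27972239  0.38041703 -0.64298205]
brown_block [([0.494, -0.401, 0.044], 0.62, [261.0, 316.0])]
grey_block [([0.625, -0.231, 0.027], 0.68, [386.0, 165.0]), ([0.494, -0.347, 0.047], 0.56, [260.0, 276.0])]
cam [([0.485, -0.26, 0.034], 0.82, [252.0, 194.0])]
[[0.4779, -0.2181], [0.491, -0.2171], [0.4941, -0.2566], [0.4805, -0.2577]] [np.float64(4.3910961121650125), np.float64(-85.58814120471605)]
[[0.2164, -0.2775], [0.2359, -0.2599], [0.2646, -0.286], [0.2457, -0.3044]] [np.float64(42.04468353189186), np.float64(-42.21410914313961)]
[[0.481, -0.2614], [0.4926, -0.2607], [0.4945, -0.2921], [0.4825, -0.2929]] [np.float64(3.5862393906499554), np.float64(-86.56918739863497)]
-60.0 [[110, 81, 58], [116, 86, 58]]; -57.5 [[115, 85, 60], [116, 86, 61]]; -55.0 [[113, 83, 57], [115, 84, 58]]; -52.5 [[111, 81, 57], [117, 86, 60]]; -50.0 [[110, 81, 56], [116, 86, 59]]; -47.5 [[111, 81, 56], [117, 86, 59]]; -45.0 [[125, 99, 73], [123, 94, 68]]; -42.5 [[149, 130, 103], [131, 107, 81]]; -40.0 [[142, 125, 100], [149, 132, 105]]; -37.5 [[144, 128, 101], [15
[... 581 characters left out ...]
9]]; 0.0 [[100, 87, 67], [172, 152, 121]]; 2.5 [[102, 89, 69], [174, 155, 124]]; 5.0 [[98, 86, 66], [172, 154, 123]]; 7.5 [[80, 69, 53], [149, 131, 104]]; 10.0 [[70, 60, 47], [94, 81, 62]]; 12.5 [[30, 29, 24], [83, 72, 57]]; 15.0 [[39, 37, 36], [43, 42, 39]]; 17.5 [[118, 114, 108], [163, 159, 151]]; 20.0 [[130, 126, 120], [209, 205, 196]]; 22.5 [[131, 128, 121], [215, 212, 203]]; 25.0 [[109, 106, 100], [199, 195, 188]]; 27.5 [[101, 98, 93], [123, 119, 112]]; 30.0 [[106, 101, 91], [105, 102, 97]]; 32.5 [[135, 119, 86], [129, 118, 99]]; 35.0 [[141, 123, 85], [176, 157, 112]]; 37.5 [[133, 119, 86], [177, 157, 111]]; 40.0 [[111, 109, 96], [196, 175, 125]]; 42.5 [[105, 107, 99], [202, 180, 131]];
```

```bash
python3 -c "
from station import bot
print(bot.hand_in())"
```

```text
the job is handed in; nothing more can be done
None
```

The grey block is in the bed, relief up and square to the board, and the cam handle is at its stop; I handed it in at about 18 s with the arm clear. My last check was numerical: handle within about 1° of the bed's y, no gap between brown block, grey block and jaw.

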